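# Tap a blank down onto its parallels in the vise

### The job

The aluminium blank clamped in the vise has lifted off the two steel parallels under it, and the parallel on the screw side has crept out at the left. First push that parallel gently back under the blank until it meets its brass end stop; then, with the nylon drift and never with the fingers, press or tap the blank down on its round middle boss, firmly but with no more than about 2 kg of force, until it sits tight on both and neither parallel can slide. Finally stand the drift upright on the bench, clear of the vise, and leave the other things where they are.

Things in the scene. Friction and masses are not known exactly. Their poses are not given: they have to be found in the camera images.
- vise: blue and dark steel vise fixed to the bench, base 150 x 110 mm, jaws 63 mm high; screw and T bar (40 mm up) reach 119 mm from the centre towards -x. Origin: centre of the underside, let 0 to 6 mm into the bench (varies); x across the jaws (screw at -x), y along them, z up. Bed for the parallels: 22 mm up. Two brass end stops, 42 mm high, at the -y end, inner faces at y = -55 mm.
- blank: aluminium blank, 76 (x) x 100 (y) x 30 mm, two rings scribed on top, clamped in the vise. Origin: centre of its underside; axes as the vise's. Fully down its top face is 74 mm and its boss 79 mm above the vise's underside; it starts 3 to 5.5 mm higher, tilted up to 0.055 rad about y. Jaw friction holds it: it moves only up or down and by tilting about y, and stays where left. More than 25 N spoils it.
- boss_top (a point): top of the round domed steel boss (23 mm wide, 5 mm proud) in the middle of the blank's top face: where to press. Some 5 N slides the whole blank down until one side meets its parallel; the other side, still high, then needs 6 to 12 N to come down; after that it is solid. Pressed solid with 16 to 22 N it stays tight on both. Pressed off the boss, the blank only rocks.
- parallel_a: steel parallel, loose bar 10 x 130 x 22 mm (long along y), 0.2 kg, on the bed in the screw-side channel (1 mm play) at x = -31 mm of the vise. Origin: centre of its underside. Home against the end stop its origin is at y = +10 mm of the vise and its +y end stands out 20 mm from the vise; it starts 20 to 35 mm farther towards +y. It slides freely while the blank is up.
- parallel_b: the other steel parallel, same size and origin, in the other channel at x = +31 mm, already within 1 mm of its end stop.
- drift_center (a point): nylon drift (tapping tool), 80 mm tall, 0.16 kg, standing upright on the bench: white nylon foot 28 mm in diameter (20 mm at its flat face) and 30 mm high, above it a round steel handle 20 mm in diameter and 50 mm long to grip. This point: on its axis, 40 mm above the underside of the foot; z along the axis, up.
- frame_havana: brown spectacle frame lying on the bench, 48 x 140 x 14 mm; bystander, origin at the centre of its underside.
- pot_oil: brown pot with black cap, 47 mm in diameter, 58 mm tall; bystander, origin at the centre of its underside.
- compound_green: green bar of polishing compound, 45 x 85 x 36 mm; bystander, origin at the centre of its underside.

How it is judged:
On the way, in this order (a step that is already met when the one before it is completed fails the run):
1. both parallels within 2.5 mm of their end stops (y of each of parallel_a, parallel_b in the frame of vise below 0.0125 m), for 0.2 s.
2. the drift presses on the blank (contact force between drift and blank above 4 N), for 0.05 s.
3. the blank bears on both parallels at once with more than 3 N (all of step 1 and contact force between blank and parallel_a above 3 N and contact force between blank and parallel_b above 3 N), for 0.2 s.
At the end, for the whole second after the job is handed in: The blank bears tightly on both parallels (more than 0.2 N on each, with nothing pressing on it), both parallels lie within 2.5 mm of their end stops, and the drift stands upright and still on the bench, its axis more than 120 mm from the vise's centre (all of step 1 and contact force between blank and parallel_a above 0.2 N and contact force between blank and parallel_b above 0.2 N and height (world z) of drift_center between 0.035 and 0.045 m and angle between drift_center's own z axis and vertical below 0.1 rad and horizontal distance between drift_center and vise above 0.12 m and linear speed of drift below 0.02 m/s); the robot touches nothing.
It fails at once if the drift presses or strikes the blank with more than 25 N (contact force between drift and blank above 25 N).
It fails at once if the fingers or the arm press the blank with more than 4 N (contact force between any of the fingers, the arm and blank above 4 N).
It fails at once if a parallel is pushed with more than 25 N (contact force between the fingers and parallel_a above 25 N or contact force between the fingers and parallel_b above 25 N).
It fails at once if the spectacle frame, the oil pot or the green bar is shifted by more than 30 mm (distance of any of frame_havana, pot_oil, compound_green from where it was at the start of the episode above 0.03 m).
It also fails if it takes over 72 s, if anything falls off the work surface, if the arm or the gripper's body presses on something with over 40 N, if the wrist force passes 120 N, or if a joint passes its speed limit or range.

### The arm

A 7-joint arm with a two-finger parallel gripper is mounted at the origin on the work surface; the furniture and walls round the work are solid. World frame = base frame: x ahead of the robot, y to its left, z up, the work surface at z = 0. Lengths are in m, angles in rad, forces in N, time in s.
With the tool pointing down it reaches from about 0.4 to 0.9 m from the base axis. Payload 5.5 kg.
Tool frame: the origin (TCP) lies on the centre line of the jaws, within the pads' length; the fingertips stand 17 mm ahead of it and the grasp point (between the pads) lies 2 mm behind it; z points along the fingers, y is the line along which they close (so a half turn about z gives the same grasp; the last joint's range is limited). The gripper opens to 92 mm and grips with 3 to 60 N. Pads are 19 mm wide; open, the fingers measure 130 mm over their backs; the gripper's body (75 mm by 190 mm) begins 47 mm behind the grasp point.
Start: joints at [-0.995, 0.501, -0.427, 1.55, 0.221, 1.138, -0.21], TCP at [0.2, 0.618, 0.221] pointing down, gripper open.
Joint ranges: [-2.88, 2.88], [-0.31, 2.03], [-1.54, 1.56], [0.2, 2.42], [-1.41, 4.55], [0.19, 2.02], [-2.57, 2.57]. Speed limits (rad/s): [2.57, 2.57, 3.14, 3.14, 3.14, 3.14, 3.14].

### API

Orientations are given as a rotation vector (axis times angle).
In Python, from station import * gives the robot as it stands. The module is installed in compiled form; this text tells all that it offers.
- The arm moves only by the shell command python3 -m inch 'ROWS'. ROWS is JSON, a list of rows, each a list of 3 entries, a list of its own where there are three numbers: the turn, a rotation vector about the tool's x, y, z in rad, then the shift along the tool's x, y, z in m, then the gripper's target within -1 to 1 (fully open at 1, half-way at 0, shut at -1). In form: [[[ax, ay, az], [dx, dy, dz], fingers], ...]. A call has 1 to 12 rows; each row shifts and turns the commanded pose from where the row before left it, along the tool's axes as they then stand; what a row does not reach is not made up. A row lasts 1/12 s, in which the tool goes at most 41.7 mm and 7.16 degrees, less where a joint would pass 70% of its speed; a pose out of reach is approached as far as the arm can. A call is refused whole if a number of a shift passes 0.0417 or a number of a turn 0.125, either way. A call with a gripper value outside its range is refused whole. The fingers move at their own pace and stop on an object; the grip force is fixed at half the most. Time passes only in rows, so rows that do not move let the fingers close. It gives the time, the measured TCP pose, the force, the opening and the grip force at its end, in the units of the state.
- get_obs(): the state, without advancing time (a new reading comes with each control period).
- read_camera(name): name is "scene" or "top" or "wrist"; returns (picture, depth): 480x640x3 uint8, blue, green, red; 480x640 float32, m along the optical axis (not along the pixel's ray), 0 where there is no reading.
- camera_params(name): a dict with "fovy" (degrees; the focal length in pixels is half the picture's height over the tangent of half this angle, whatever the lens; pixels are square), "cx", "cy" (the principal point, pixels), "k1" (the pictures are not rectified: a ray, as slopes to the right and down, at radius r is drawn at 1 + k1 r^2 times it, then the intrinsics apply), "eye" and "rotation" of the camera in the world. Camera axes: x right, y down, z forward; pixel columns grow to the right and rows downward; lengths in m; the calibration is good to about 2 mm. A picture is of the moment at which its call begins: read the wrist's pose just before it. camera_params takes no time and is no camera call; for the wrist camera it gives the pose at the moment of the call.
- job_done(): hands the job in; it is judged then, once.
Trained networks look in the newest picture that a camera, given by its name, has taken for a name from the list of things; names that differ only in an ending like _2 or _b are one class to them, and where a whole thing is asked for, a point or a joint stands for the part that bears it (a point fixed in the world has none). Each returns a list of dicts, best first, with "p" (0 to 1); they miss things now and then, are a little off and sometimes report something else, mostly with a low value. They report only what shows in the picture. A call takes as long as a camera call.
- regions_of(camera, name): "mask" (480x640 bool, what is visible of it).
- tip_of(camera, name): "position" ([x, y, z] in m, in world coordinates, good to about 4 mm: a listed point, or the origin of a listed thing).
The state is a dict: "clock": time; "joint_pos": joint angles; "qvel": joint speeds; "tau": joint torques, N m; "eef_pos": TCP position; "orientation": TCP orientation; "wrist_force": force on the tool from outside, world axes, zero at the start; "ft_torque": the same for the moment, N m; "gripper_width": finger opening in m; "finger_force": force on a finger pad.
Only numpy, scipy, OpenCV 4.12 (cv2) and the standard library are available. Lean on these libraries where they do the work, as an engineer would, in place of code of your own. Each camera call takes 0.05 s, during which the arm holds its last target. There are 200 camera calls.

## Working session

There is one attempt and no reset: what is moved stays moved. The work goes in short steps, Python scripts to look and compute and a shell command to move; the robot and the scene stay as the last step left them, time stands still between calls to the robot, and variables do not carry over. Pictures are saved under pics/ and viewed, at most 10 in all, crops included, and the job is handed in when it is done.

```bash
mkdir -p pics; cat > h.py <<'E'
from station import *
import numpy as np, cv2
from scipy.spatial.transform import Rotation as R
def cloud(name,depth):
    p=camera_params(name); f=240/np.tan(np.radians(p['fovy'])/2)
    v,u=np.mgrid[:480,:640]; K=np.array([[f,0,p['cx']],[0,f,p['cy']],[0,0,1.]])
    pts=np.stack([u,v],-1).reshape(-1,1,2).astype(float)
    n=cv2.undistortPoints(pts,K,np.array([p['k1'],0,0,0.])).reshape(480,640,2)
    c=np.concatenate([n*depth[...,None],depth[...,None]],-1)
    return c@np.array(p['rotation']).T+np.array(p['eye'])
E
python3 - <<'E'
from h import *
o=get_obs();print(o['clock'],o['eef_pos'],o['orientation'],o['gripper_width'])
print(R.from_rotvec(o['orientation']).as_matrix().round(3))
for c in ('top','scene'):
    im,d=read_camera(c); cv2.imwrite(f'pics/{c}.png',im); np.savez(f'{c}.npz',im=im,d=d,X=cloud(c,d))
    for n in ['vise','blank','boss_top','parallel_a','drift_center','frame_havana','pot_oil','compound_green']:
        print(c,n,[(np.round(t['position'],4).tolist(),round(t['p'],2)) for t in tip_of(c,n)[:3]])
print(get_obs()['clock'])
E
```

```text
0.0 [0.19984153 0.61775848 0.22028356] [-4.89149366e-01 -3.10292265e+00  3.00007029e-03] 0.09150136037944162
[[-0.952  0.308 -0.001]
 [ 0.308  0.952 -0.002]
 [ 0.    -0.002 -1.   ]]Traceback (most recent call last):
  File "<stdin>", line 5, in <module>
  File "h.py", line 10, in cloud
    return c@np.array(p['rotation']).T+np.array(p['eye'])
           ~~~~~~~~~~~~~~~~~~~~~~~~~~~^~~~~~~~~~~~~~~~~~~
ValueError: operands could not be broadcast together with shapes (480,640) (3,)
```

```bash
sed -i "s/np.array(p\['rotation'\]).T/R.from_rotvec(p['rotation']).as_matrix().T/" h.py
python3 - <<'E'
from h import *
for c in ('top','scene'):
    im,d=read_camera(c); cv2.imwrite(f'pics/{c}.png',im); np.savez(f'{c}.npz',im=im,d=d,X=cloud(c,d))
    for n in ['vise','blank','boss_top','parallel_a','drift_center','frame_havana','pot_oil','compound_green']:
        print(c,n,[(np.round(t['position'],4).tolist(),round(t['p'],2)) for t in tip_of(c,n)[:3]])
print(get_obs()['clock'])
E
```

```text
top vise [([0.5457, 0.052, -0.0009], 0.87)]
top blank [([0.5414, 0.0502, 0.0442], 0.95)]
top boss_top [([0.5448, 0.0505, 0.0817], 0.93)]
top parallel_a [([0.5109, 0.0936, 0.0244], 0.52)]
top drift_center [([0.4474, -0.2502, 0.0424], 0.59)]
top frame_havana [([0.3546, 0.3608, 0.0009], 0.97), ([0.445, -0.2497, 0.0441], 0.31)]
top pot_oil [([0.7178, -0.145, -0.0001], 0.85)]
top compound_green [([0.3169, -0.3791, -0.0001], 0.72)]
scene vise [([0.5404, 0.0504, 0.0011], 0.92)]
scene blank [([0.5457, 0.0513, 0.0518], 0.62)]
scene boss_top [([0.5428, 0.0533, 0.0845], 0.9)]
scene parallel_a []
scene drift_center [([0.4506, -0.2523, 0.0382], 0.64), ([0.5432, 0.0505, 0.0518], 0.4)]
scene frame_havana [([0.3537, 0.3638, 0.0004], 0.74)]
scene pot_oil [([0.7138, -0.1409, 0.0003], 0.97)]
scene compound_green [([0.3136, -0.3767, -0.0056], 0.75)]
0.95
```

View pics/top.png

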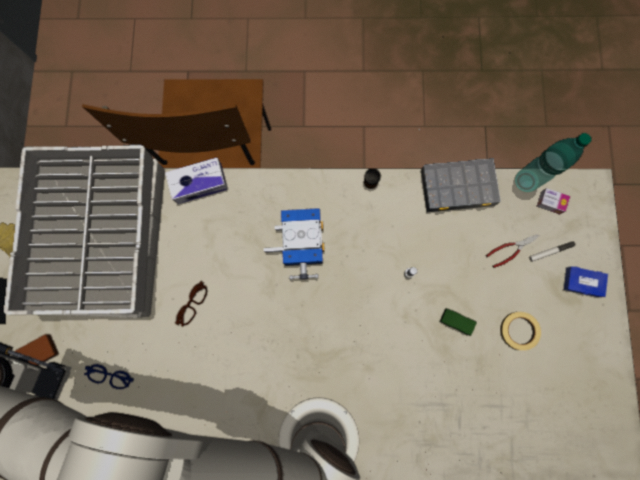

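View pics/scene.png

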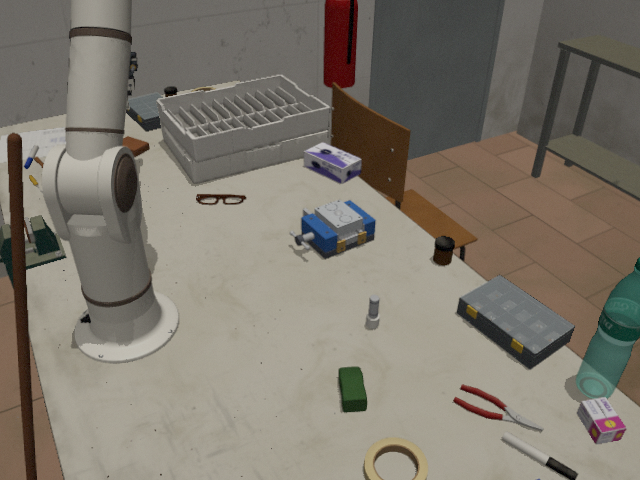

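The top view shows the vise at about (302,237) with the screw pointing down towards the robot and a parallel sticking out left at (272,249). The drift is at (410,272), the pot at (372,178) and the green bar at (458,321). I'll turn the tool and bring the wrist camera over the vise.

```bash
python3 -m inch '[[[0,0,0.114],[0,0,-0.008],-1],[[0,0,0.114],[0,0,-0.008],-1],[[0,0,0.114],[0,0,-0.008],-1],[[0,0,0.114],[0,0,-0.008],-1],[[0,0,0.114],[0,0,-0.008],-1],[[0,0,0.114],[0,0,-0.008],-1],[[0,0,0.114],[0,0,-0.008],-1],[[0,0,0.114],[0,0,-0.008],-1],[[0,0,0.114],[0,0,-0.008],-1],[[0,0,0.114],[0,0,-0.008],-1],[[0,0,0.114],[0,0,-0.008],-1]]'
python3 -m inch '[[[0,0,0],[-0.034,0.02,0],-1],[[0,0,0],[-0.034,0.02,0],-1],[[0,0,0],[-0.034,0.02,0],-1],[[0,0,0],[-0.034,0.02,0],-1],[[0,0,0],[-0.034,0.02,0],-1],[[0,0,0],[-0.034,0.02,0],-1],[[0,0,0],[-0.034,0.02,0],-1],[[0,0,0],[-0.034,0.02,0],-1],[[0,0,0],[-0.034,0.02,0],-1],[[0,0,0],[-0.034,0.02,0],-1],[[0,0,0],[-0.034,0.02,0],-1],[[0,0,0],[-0.034,0.02,0],-1]]'
```

```text
clock: 1.87
eef_pos: [0.1999, 0.6184, 0.3097]
orientation: [-2.223, -2.22, 0.0]
wrist_force: [-0.1, 0.2, 0.4]
gripper_width: 0.0233
finger_force: 0.0
clock: 2.87
eef_pos: [0.4423, 0.2097, 0.3098]
orientation: [2.217, 2.226, 0.002]
wrist_force: [0.4, 1.2, 0.3]
gripper_width: 0.0007
finger_force: 0.0
```

```bash
python3 - <<'E'
from h import *
o=get_obs();T=R.from_rotvec(o['orientation'])
print(o['eef_pos'],T.as_matrix().round(3)); p=camera_params('wrist'); print(p)
print('cam in tool',T.inv().apply(np.array(p['eye'])-o['eef_pos']), (T.inv()*R.from_rotvec(p['rotation'])).as_matrix().round(3), o['wrist_force'])
E
```

```text
[0.44225031 0.20973603 0.30975185] [[-0.004  1.     0.001]
 [ 1.     0.004  0.001]
 [ 0.001  0.001 -1.   ]]
{'fovy': 68.73181356079999, 'cx': 320.3970318417075, 'cy': 238.36205861313002, 'k1': -0.05526068192292058, 'eye': array([0.44342356, 0.29182222, 0.47349669]), 'rotation': array([2.83892360e+00, 4.23439743e-03, 1.07365937e-03])}
cam in tool [ 0.08218587  0.00166272 -0.16369059] [[-0.001 -0.954 -0.299]
 [ 1.    -0.001 -0.001]
 [ 0.001 -0.299  0.954]] [0.42066489 1.23689204 0.33749712]
```

```bash
python3 -m inch '[[[0,0,0],[-0.03,0.027,0.01],-1],[[0,0,0],[-0.03,0.027,0.01],-1],[[0,0,0],[-0.03,0.027,0.01],-1],[[0,0,0],[0,0,0],-1],[[0,0,0],[0,0,0],-1]]'
python3 - <<'E'
from h import *
im,d=read_camera('wrist'); cv2.imwrite('pics/w1.png',im); np.savez('w1.npz',im=im,d=d,X=cloud('wrist',d))
for n in ['vise','blank','boss_top','parallel_a']:
    print(n,[(np.round(t['position'],4).tolist(),round(t['p'],2)) for t in tip_of('wrist',n)[:3]])
E
```

```text
clock: 3.28
eef_pos: [0.5237, 0.1189, 0.2785]
orientation: [2.223, 2.22, -0.003]
wrist_force: [-0.3, 1.4, 0.9]
gripper_width: 0.0006
finger_force: 0.0
vise [([0.5434, 0.0514, -0.0001], 0.87)]
blank [([0.5464, 0.0511, 0.0496], 0.93), ([0.5491, 0.0532, 0.0847], 0.35)]
boss_top [([0.5444, 0.0496, 0.0841], 0.56)]
parallel_a [([0.5102, 0.093, 0.0194], 0.57)]
```

View pics/w1.png

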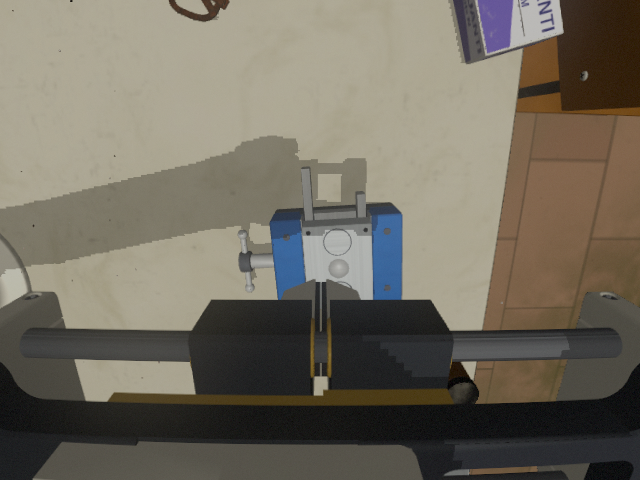

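The wrist view shows parallel_a standing out at (307,168–220), parallel_b at (361,192–218), and the boss at (339,269). Next I'll measure positions from the depth.

```bash
python3 - <<'E'
from h import *
X=np.load('w1.npz')['X']
for v,us in ((180,range(298,318,2)),(200,range(298,318,2)),(200,range(352,372,2))):
    print(v,[(u,X[v,u].round(4).tolist()) for u in us])
for u in (306,307,308,361): print(u,[(v,(X[v,u]*1e3).round(1).tolist()[1:]) for v in list(range(162,174,1) if u<350 else range(186,198))])
print('boss',X[266:272:2,334:346:3].round(4).reshape(-1,3).tolist())
print('blank top corners',[X[v,u].round(4).tolist() for v,u in ((240,312),(240,366),(280,308),(285,366),(262,312),(262,366))])
print('jaws',[X[v,u].round(4).tolist() for v,u in ((225,285),(280,285),(225,385),(280,385))])
# jaw blue outer edges: yaw
im=np.load('w1.npz')['im'].astype(int); m=(im[...,0]>im[...,2]+50)&(X[...,2]>.04)&(X[...,2]<.08)
P=X[m]; print(len(P),P.min(0),P.max(0)); print(cv2.minAreaRect((P[:,:2]*1000).astype(np.float32)))
m=(abs(X[...,2]-.04)<.006); m[:,:295]=0;m[:,320:]=0;m[:165]=0;m[218:]=0
P=X[m]; print(len(P),cv2.minAreaRect((P[:,:2]*1000).astype(np.float32)),np.median(P[:,2]))
E
```

```text
180 [(298, [0.496, 0.1423, 0.0032]), (300, [0.4985, 0.1424, 0.0038]), (302, [0.5032, 0.1481, 0.045]), (304, [0.5055, 0.1482, 0.0459]), (306, [0.5077, 0.1479, 0.044]), (308, [0.51, 0.1482, 0.0456]), (310, [0.5123, 0.148, 0.0443]), (312, [0.5135, 0.1424, 0.004]), (314, [0.5159, 0.142, 0.0016]), (316, [0.5184, 0.1421, 0.0016])]
200 [(298, [0.4955, 0.1167, 0.0021]), (300, [0.498, 0.1166, 0.0015]), (302, [0.5006, 0.1168, 0.0027]), (304, [0.5052, 0.125, 0.0442]), (306, [0.5074, 0.1248, 0.0431]), (308, [0.5098, 0.1252, 0.045]), (310, [0.5121, 0.1251, 0.0447]), (312, [0.514, 0.1218, 0.028]), (314, [0.5158, 0.1165, 0.0012]), (316, [0.5184, 0.1166, 0.0015])]
200 [(352, [0.5641, 0.1169, 0.0028]), (354, [0.5667, 0.1168, 0.0023]), (356, [0.5661, 0.123, 0.0339]), (358, [0.5674, 0.125, 0.044]), (360, [0.5696, 0.1251, 0.0442]), (362, [0.5718, 0.1253, 0.0451]), (364, [0.5742, 0.1251, 0.0444]), (366, [0.582, 0.1169, 0.0025]), (368, [0.5848, 0.1165, 0.0004]), (370, [0.5875, 0.1164, -0.0])]
306 [(162, [164.4, 2.6]), (163, [163.1, 1.8]), (164, [161.8, 1.4]), (165, [160.7, 2.4]), (166, [159.7, 4.4]), (167
[... 1145 characters left out ...]
4, 0.0825], [0.5392, 0.0546, 0.0839], [0.5424, 0.0548, 0.0842], [0.5458, 0.0543, 0.0831], [0.5491, 0.0547, 0.0841]]
blank top corners [[0.515, 0.0878, 0.0792], [0.5737, 0.0878, 0.0789], [0.5101, 0.0401, 0.0785], [0.5758, 0.0345, 0.0794], [0.5148, 0.0618, 0.0781], [0.5748, 0.0621, 0.0787]]
jaws [[0.4845, 0.1004, 0.0634], [0.4824, 0.0333, 0.0633], [0.5964, 0.1006, 0.0638], [0.6004, 0.0333, 0.0631]]
4562 [0.46741318 0.00767956 0.0506947 ] [0.7148157  0.33056628 0.06582635]
((582.3035278320312, 172.69754028320312), (381.21783447265625, 174.3419189453125), 71.66031646728516)
509 ((512.1047973632812, 131.78143310546875), (58.2911262512207, 28.63620948791504), 81.58350372314453) 0.04398079394578913
```

```bash
python3 -m inch '[[[0,0,0],[0.036,-0.008,0.01],-1],[[0,0,0],[0.036,-0.008,0.015],-1],[[0,0,0],[0,0,0.038],-1],[[0,0,0],[0,0,0.038],-1],[[0,0,0],[0,0,0.038],-1],[[0,0,0],[0,0,0.038],-1],[[0,0,0],[0,0,0.03],-1],[[0,0,0],[0,0,0.02],-1],[[0,0,0],[0,0,0.004],-1],[[0,0,0],[0,0,0],-1]]'
```

```text
clock: 4.37
eef_pos: [0.5052, 0.1943, 0.0474]
orientation: [-2.214, -2.227, 0.004]
wrist_force: [-0.4, 0.7, 0.3]
gripper_width: 0.0002
finger_force: 0.0
```

```bash
python3 - <<'E'
from h import *
X=np.load('w1.npz')['X']
L=[];
for v in range(169,215):
    r=X[v,295:322]; m=abs(r[:,2]-.0442)<.004
    if m.sum()>2: L.append((r[m][:,1].mean(),r[m][:,0].min(),r[m][:,0].max()))
L=np.array(L);print(np.polyfit(L[:,0],L[:,1:].mean(1),1)); c=np.polyfit(L[:,0],L[:,1:].mean(1),1); print(np.polyval(c,[.16,.13,.02]))
m=(X[...,2]>.06)&(X[...,2]<.066); 
for s,lo,hi in (('L',.45,.54),('R',.56,.66)):
    Q=[]
    for v in range(212,298,2):
        r=X[v][m[v]&(X[v,:,0]>lo)&(X[v,:,0]<hi)]
        if len(r)>5: Q.append((r[:,1].mean(),r[:,0].min() if s=='L' else r[:,0].max()))
    Q=np.array(Q);c=np.polyfit(Q[:,0],Q[:,1],1);print(s,c,np.polyval(c,.051))
E
```

```text
[-0.0655624  0.5170235]
[0.50653352 0.50850039 0.51571226]
L [-0.05421081  0.47305069] 0.4702859337339527
R [-0.05766905  0.62203409] 0.6190929722044122
```

```bash
python3 -m inch '[[[0,0,-0.057],[0,0,0],-1],[[0,0,0],[-0.007,0,0],-1],[[0,0,0],[-0.007,0,0],-1],[[0,0,0],[-0.004,0,0],-1],[[0,0,0],[-0.002,0,0],-1],[[0,0,0],[-0.002,0,0],-1],[[0,0,0],[-0.002,0,0],-1],[[0,0,0],[-0.002,0,0],-1],[[0,0,0],[-0.002,0,0],-1],[[0,0,0],[-0.002,0,0],-1],[[0,0,0],[-0.002,0,0],-1],[[0,0,0],[-0.002,0,0],-1]]'; python3 -m inch '[[[0,0,0],[-0.002,0,0],-1],[[0,0,0],[-0.002,0,0],-1],[[0,0,0],[-0.002,0,0],-1],[[0,0,0],[-0.002,0,0],-1]]'
```

```text
clock: 5.37
eef_pos: [0.5087, 0.1596, 0.0482]
orientation: [-2.152, -2.288, 0.0]
wrist_force: [0.2, 0.3, -0.6]
gripper_width: 0.0005
finger_force: 0.0
clock: 5.7
eef_pos: [0.5093, 0.1516, 0.0483]
orientation: [-2.153, -2.288, 0.0]
wrist_force: [-0.2, -0.2, 0.0]
gripper_width: 0.0006
finger_force: 0.0
```

```bash
python3 -m inch '[[[0,0,0],[-0.002,0,0],-1],[[0,0,0],[-0.002,0,0],-1],[[0,0,0],[-0.002,0,0],-1],[[0,0,0],[-0.001,0,0],-1],[[0,0,0],[-0.001,0,0],-1],[[0,0,0],[-0.001,0,0],-1],[[0,0,0],[-0.001,0,0],-1]]'
python3 - <<'E'
from h import *
im,d=read_camera('wrist'); cv2.imwrite('pics/w2.png',im); np.savez('w2.npz',im=im,d=d,X=cloud('wrist',d))
print([(np.round(t['position'],4).tolist(),round(t['p'],2)) for t in tip_of('wrist','parallel_a')[:3]])
E
```

```text
clock: 6.28
eef_pos: [0.5099, 0.1418, 0.0483]
orientation: [-2.152, -2.288, -0.0]
wrist_force: [-0.1, 0.4, -0.2]
gripper_width: 0.0001
finger_force: 0.0
[]
```

View pics/w2.png

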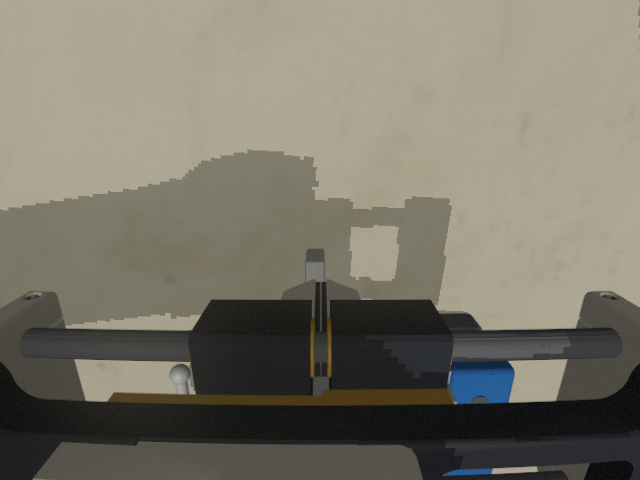

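```bash
python3 - <<'E'
from h import *
X=np.load('w2.npz')['X']
for u in (309,315,321): print(u,[(v,(X[v,u]*1e3).round(0).tolist()) for v in range(242,310,5)])
print([(u,(X[268,u]*1e3).round(0).tolist()) for u in range(296,340,4)])
print([(u,(X[295,u]*1e3).round(0).tolist()) for u in range(280,360,8)])
im=cv2.imread('pics/w2.png')[220:400,220:440];cv2.imwrite('pics/w2c.png',cv2.resize(im,None,fx=3,fy=3,interpolation=cv2.INTER_CUBIC))
E
```

```text
309 [(242, [503.0, 155.0, 3.0]), (247, [504.0, 151.0, 1.0]), (252, [504.0, 158.0, 28.0]), (257, [504.0, 158.0, 37.0]), (262, [505.0, 158.0, 44.0]), (267, [505.0, 155.0, 43.0]), (272, [505.0, 153.0, 44.0]), (277, [505.0, 150.0, 44.0]), (282, [505.0, 153.0, 58.0]), (287, [505.0, 153.0, 64.0]), (292, [506.0, 153.0, 69.0]), (297, [506.0, 153.0, 74.0]), (302, [506.0, 178.0, 126.0]), (307, [506.0, 179.0, 130.0])]
315 [(242, [507.0, 155.0, 1.0]), (247, [507.0, 152.0, 2.0]), (252, [507.0, 158.0, 28.0]), (257, [508.0, 158.0, 37.0]), (262, [508.0, 158.0, 44.0]), (267, [508.0, 155.0, 44.0]), (272, [508.0, 153.0, 44.0]), (277, [508.0, 150.0, 43.0]), (282, [508.0, 153.0, 58.0]), (287, [508.0, 154.0, 64.0]), (292, [508.0, 152.0, 66.0]), (297, [508.0, 152.0, 70.0]), (302, [508.0, 151.0, 74.0]), (307, [509.0, 152.0, 79.0])]
321 [(242, [511.0, 156.0, 2.0]), (247, [511.0, 152.0, 2.0]), (252, [511.0, 158.0, 28.0]), (257, [511.0, 159.0, 37.0]), (262, [511.0, 158.0, 44.0]), (267, [511.0, 155.0, 44.0]), (272, [511.0, 153.0, 44.0]), (277, [511.0, 150.0, 45.0]), (282, [511.0, 152.0, 54.0]), (287, [507.0, 224.0, 212.0]), (292, [511.0, 152.0, 65.0]), (297, [511.0, 152.0, 71.0]), (302, [511.0, 152.0, 76.0]), (307, [511.0, 152.0, 79.0])]
[(296, [496.0, 137.0, 2.0]), (300, [498.0, 137.0, 2.0]), (304, [501.0, 137.0, 1.0]), (308, [504.0, 155.0, 44.0]), (312, [506.0, 155.0, 43.0]), (316, [508.0, 155.0, 43.0]), (320, [510.0, 155.0, 44.0]), (324, [512.0, 155.0, 43.0]), (328, [516.0, 138.0, 2.0]), (332, [519.0, 138.0, 2.0]), (336, [522.0, 138.0, 1.0])]
[(280, [486.0, 117.0, 3.0]), (288, [496.0, 152.0, 71.0]), (296, [500.0, 153.0, 71.0]), (304, [503.0, 153.0, 71.0]), (312, [507.0, 153.0, 72.0]), (320, [511.0, 152.0, 69.0]), (328, [514.0, 153.0, 71.0]), (336, [518.0, 154.0, 71.0]), (344, [521.0, 154.0, 72.0]), (352, [525.0, 154.0, 71.0])]
```

View pics/w2c.png

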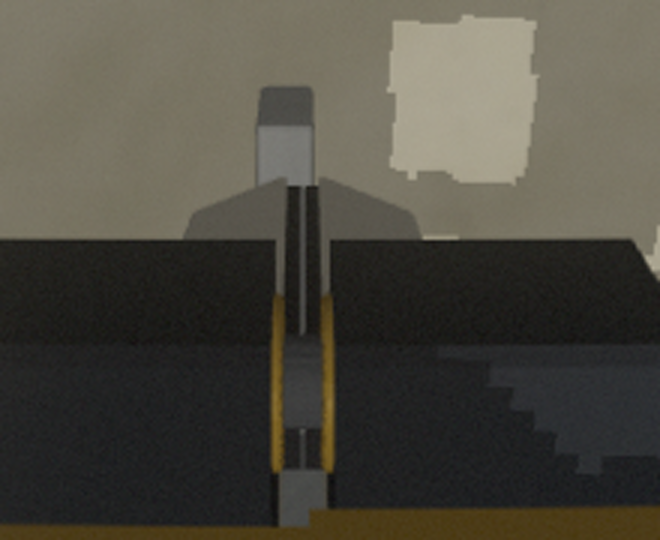

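```bash
python3 - <<'E'
from h import *
X=np.load('w1.npz')['X']
for u in (312,320,326): print(u,[(v,((X[v,u]-[.5237,.1189,.2785])*1e3).round(0).tolist()) for v in range(276,320,3)])
o=get_obs(); print(o['tau'],o['wrist_force'],o['ft_torque'],o['eef_pos'])
E
```

```text
312 [(276, [-9.0, -74.0, -200.0]), (279, [-9.0, -77.0, -200.0]), (282, [-3.0, 14.0, 10.0]), (285, [-3.0, 14.0, 13.0]), (288, [-3.0, 15.0, 17.0]), (291, [-3.0, 15.0, 20.0]), (294, [-3.0, 14.0, 22.0]), (297, [-3.0, 14.0, 25.0]), (300, [-3.0, 14.0, 28.0]), (303, [-3.0, 15.0, 32.0]), (306, [-3.0, 14.0, 32.0]), (309, [-3.0, 15.0, 37.0]), (312, [-3.0, 14.0, 39.0]), (315, [-3.0, 14.0, 41.0]), (318, [-1.0, 37.0, 83.0])]
320 [(276, [0.0, -74.0, -201.0]), (279, [0.0, -77.0, -200.0]), (282, [1.0, 13.0, 6.0]), (285, [1.0, 12.0, 9.0]), (288, [1.0, 12.0, 13.0]), (291, [1.0, 13.0, 16.0]), (294, [1.0, 13.0, 20.0]), (297, [1.0, 12.0, 22.0]), (300, [1.0, 13.0, 26.0]), (303, [1.0, 13.0, 28.0]), (306, [1.0, 13.0, 31.0]), (309, [1.0, 11.0, 31.0]), (312, [1.0, 11.0, 32.0]), (315, [1.0, 10.0, 34.0]), (318, [1.0, 8.0, 32.0])]
326 [(276, [7.0, -74.0, -200.0]), (279, [3.0, 14.0, 6.0]), (282, [3.0, 14.0, 10.0]), (285, [3.0, 14.0, 13.0]), (288, [3.0, 14.0, 15.0]), (291, [3.0, 13.0, 17.0]), (294, [3.0, 13.0, 20.0]), (297, [3.0, 13.0, 23.0]), (300, [3.0, 13.0, 26.0]), (303, [3.0, 13.0, 28.0]), (306, [3.0, 13.0, 31.0]), (309, [3.0, 13.0, 34.0]), (312, [3.0, 13.0, 37.0]), (315, [3.0, 13.0, 39.0]), (318, [3.0, 12.0, 39.0])]
[-6.20343126e-03 -4.96191108e+01  1.82332814e+00 -1.91462052e+01
 -4.67258063e-02  1.97292067e-02  2.37823877e-02] [ 0.0180593  -0.33846872  0.74027383] [-0.09563974  0.09541296  0.01113024] [0.50988435 0.14163271 0.04830946]
```

The crop shows the bar end still at y≈0.158, with the fingers apparently above it and no force. I'll back off and feel for the bench to find the true tip height.

```bash
python3 -m inch '[[[0,0,0],[0,0,-0.015],-1],[[0,0,0],[0.03,0,0],-1],[[0,0,0],[0.03,0,0],-1],[[0,0,0],[0,0,0.015],-1],[[0,0,0],[0,0,0],-1],[[0,0,0],[0,0,0],-1]]'
python3 - <<'E'
from h import *
im,d=read_camera('wrist'); cv2.imwrite('pics/w3.png',im); X=cloud('wrist',d); o=get_obs()
for u in (309,313,316,320,326): print(u,[(v,((X[v,u]-o['eef_pos'])*1e3).round(0).tolist()) for v in range(262,292,3)])
m=(abs(X[...,2]-.044)<.004)&(X[...,0]<.55)&(X[...,1]<.165); print(np.percentile(X[m][:,1],[50,90,95,98,99.5]),m.sum())
print(regions_of('wrist','parallel_a')[0]['mask'].nonzero()[0].min() if regions_of('wrist','parallel_a') else None)
m=(abs(X[...,2]-.0355)<.004)&(X[...,1]>.1)&(X[...,1]<.17);print((X[m]*1e3).round(0)[:60:6].tolist())
E
```

```text
clock: 6.88
eef_pos: [0.5053, 0.2014, 0.0477]
orientation: [-2.151, -2.289, 0.003]
wrist_force: [-0.4, -0.3, 0.5]
gripper_width: 0.0006
finger_force: 0.0
309 [(262, [-6.0, 1.0, -45.0]), (265, [-6.0, -2.0, -46.0]), (268, [-6.0, -4.0, -46.0]), (271, [-6.0, -6.0, -46.0]), (274, [-5.0, -8.0, -47.0]), (277, [-5.0, -10.0, -47.0]), (280, [-5.0, -12.0, -46.0]), (283, [-5.0, 12.0, 11.0]), (286, [-4.0, 12.0, 14.0]), (289, [-4.0, 12.0, 17.0])]
313 [(262, [-3.0, 0.0, -46.0]), (265, [-3.0, -2.0, -46.0]), (268, [-3.0, -4.0, -46.0]), (271, [-3.0, -6.0, -47.0]), (274, [-3.0, -8.0, -46.0]), (277, [-3.0, -10.0, -45.0]), (280, [-3.0, 12.0, 6.0]), (283, [-3.0, 12.0, 11.0]), (286, [-3.0, 12.0, 14.0]), (289, [-3.0, 12.0, 17.0])]
316 [(262, [-1.0, 0.0, -46.0]), (265, [-1.0, -1.0, -46.0]), (268, [-1.0, -3.0, -45.0]), (271, [-1.0, -5.0, -45.0]), (274, [-1.0, -8.0, -46.0]), (277, [-1.0, -10.0, -45.0]), (280, [-1.0, -12.0, -46.0]), (283, [-1.0, 10.0, 8.0]), (286, [-1.0, 10.0, 10.0]), (289, [-1.0, 10.0, 13.0])]
320 [(262, [1.0, 0.0, -47.0]), (265, [1.0, -1.0, -46.0]), (268, [1.0, -3.0, -46.0]), (271, [2.0, -6.0, -46.0]), (274, [2.0, -7.0, -46.0]), (277, [2.0, -10.0, -45.0]), (280, [2.0, -12.0, -46.0]), (283, [1.0, 11.0, 9.0]), (286, [1.0, 11.0, 11.0]), (289, [1.0, 11.0, 15.0])]
326 [(262, [-3.0, 82.0, 164.0]), (265, [5.0, -1.0, -46.0]), (268, [5.0, -3.0, -45.0]), (271, [5.0, -5.0, -45.0]), (274, [5.0, -7.0, -45.0]), (277, [6.0, -9.0, -45.0]), (280, [4.0, 12.0, 7.0]), (283, [4.0, 12.0, 10.0]), (286, [3.0, 12.0, 14.0]), (289, [3.0, 12.0, 17.0])]
[0.1418309  0.14831488 0.1525457  0.15507946 0.15621321] 234
365
[]
```

View pics/w3.png

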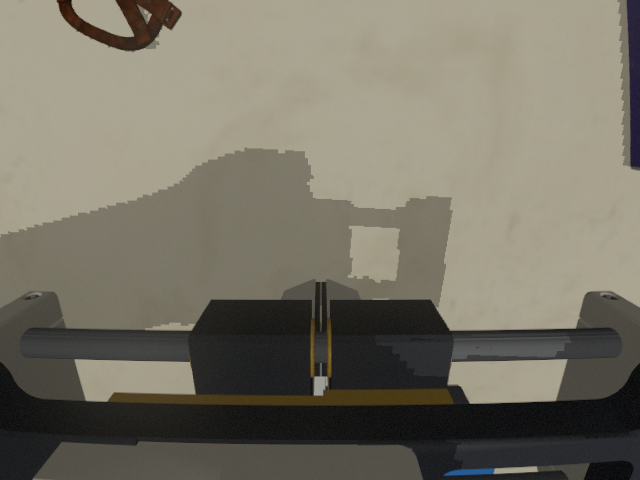

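The bench is visible ahead of the tips at (320,278), and the tips appear to end near TCP height. I'll confirm by touching the bench.

```bash
python3 -m inch '[[[0,0,0],[0,0,0.01],-1],[[0,0,0],[0,0,0.01],-1],[[0,0,0],[0,0,0.004],-1],[[0,0,0],[0,0,0.002],-1],[[0,0,0],[0,0,0.002],-1],[[0,0,0],[0,0,0.001],-1],[[0,0,0],[0,0,0.001],-1]]'
```

```text
clock: 7.62
eef_pos: [0.5063, 0.2017, 0.0182]
orientation: [-2.153, -2.288, -0.0]
wrist_force: [-1.0, -1.6, -0.3]
gripper_width: 0.0003
finger_force: 0.0
```

```bash
python3 -m inch '[[[0,0,0],[0,0,0.001],-1],[[0,0,0],[0,0,0.001],-1]]'; python3 -m inch '[[[0,0,0],[0,0,0.001],-1],[[0,0,0],[0,0,0.001],-1]]';python3 -m inch '[[[0,0,0],[0,0,0.001],-1],[[0,0,0],[0,0,0.001],-1]]'
```

```text
clock: 7.78
eef_pos: [0.5064, 0.2018, 0.0165]
orientation: [2.152, 2.288, 0.001]
wrist_force: [-0.3, -0.6, -0.1]
gripper_width: 0.0003
finger_force: 0.0
clock: 7.95
eef_pos: [0.5063, 0.2018, 0.0144]
orientation: [2.153, 2.288, 0.001]
wrist_force: [0.1, 0.2, 0.4]
gripper_width: 0.0007
finger_force: 0.0
clock: 8.12
eef_pos: [0.5063, 0.2017, 0.0123]
orientation: [2.153, 2.288, 0.0]
wrist_force: [0.2, 1.2, 0.2]
gripper_width: 0.0006
finger_force: 0.0
```

```bash
python3 -m inch '[[[0,0,0],[0,0,0.002],-1],[[0,0,0],[0,0,0.002],-1],[[0,0,0],[0,0,0.001],-1],[[0,0,0],[0,0,0.001],-1],[[0,0,0],[0,0,0.001],-1]]'
python3 - <<'E'
from h import *
im,d=read_camera('wrist'); X=cloud('wrist',d); o=get_obs(); p=camera_params('wrist')
print(o['eef_pos'],p['eye']-o['eef_pos'])
for u in (309,316,320,326): print(u,[(v,((X[v,u])*1e3).round(0).tolist()) for v in list(range(262,292,4))])
print([(v,(X[v,250]*1e3).round(0).tolist()) for v in range(290,400,8)])
E
```

```text
clock: 8.53
eef_pos: [0.5062, 0.2017, 0.0051]
orientation: [-2.153, -2.288, 0.0]
wrist_force: [-0.1, -0.3, -0.5]
gripper_width: 0.0004
finger_force: 0.0
[0.50606133 0.20165082 0.00500662] [-0.00323787  0.08204781  0.16368831]
309 [(262, [501.0, 218.0, 1.0]), (266, [501.0, 216.0, 1.0]), (270, [501.0, 214.0, 2.0]), (274, [501.0, 212.0, 1.0]), (278, [501.0, 210.0, 1.0]), (282, [501.0, 213.0, 13.0]), (286, [502.0, 213.0, 18.0]), (290, [502.0, 213.0, 23.0])]
316 [(262, [504.0, 219.0, 2.0]), (266, [504.0, 216.0, 1.0]), (270, [505.0, 214.0, 1.0]), (274, [505.0, 212.0, 2.0]), (278, [505.0, 210.0, 1.0]), (282, [505.0, 212.0, 12.0]), (286, [505.0, 211.0, 15.0]), (290, [505.0, 212.0, 20.0])]
320 [(262, [506.0, 219.0, 2.0]), (266, [507.0, 216.0, 1.0]), (270, [507.0, 214.0, 1.0]), (274, [507.0, 212.0, 1.0]), (278, [507.0, 210.0, 2.0]), (282, [507.0, 212.0, 10.0]), (286, [507.0, 212.0, 16.0]), (290, [507.0, 212.0, 19.0])]
326 [(262, [509.0, 219.0, 2.0]), (266, [510.0, 217.0, 2.0]), (270, [510.0, 214.0, 1.0]), (274, [510.0, 213.0, 2.0]), (278, [503.0, 284.0, 169.0]), (282, [510.0, 214.0, 15.0]), (286, [509.0, 214.0, 19.0]), (290, [510.0, 213.0, 21.0])]
[(290, [471.0, 201.0, 1.0]), (298, [471.0, 196.0, 1.0]), (306, [487.0, 238.0, 85.0]), (314, [488.0, 238.0, 91.0]), (322, [488.0, 238.0, 93.0]), (330, [489.0, 238.0, 97.0]), (338, [489.0, 237.0, 99.0]), (346, [490.0, 236.0, 101.0]), (354, [490.0, 234.0, 101.0]), (362, [489.0, 231.0, 100.0]), (370, [490.0, 229.0, 100.0]), (378, [489.0, 226.0, 99.0]), (386, [490.0, 225.0, 100.0]), (394, [489.0, 222.0, 100.0])]
```

Still no contact, so the tips really sit about 4 mm above the reported TCP, not 17 mm below it. I'll set the push height to match: eef z≈0.024 puts the tips at about 0.028.

```bash
python3 -m inch '[[[0,0,0],[0,0,-0.019],-1],[[0,0,0],[-0.012,0,0],-1],[[0,0,0],[-0.012,0,0],-1],[[0,0,0],[-0.004,0,0],-1],[[0,0,0],[-0.003,0,0],-1],[[0,0,0],[-0.003,0,0],-1],[[0,0,0],[-0.003,0,0],-1],[[0,0,0],[-0.003,0,0],-1],[[0,0,0],[-0.003,0,0],-1],[[0,0,0],[-0.003,0,0],-1],[[0,0,0],[-0.003,0,0],-1],[[0,0,0],[-0.003,0,0],-1]]'
python3 -m inch '[[[0,0,0],[-0.002,0,0],-1],[[0,0,0],[-0.001,0,0],-1],[[0,0,0],[-0.001,0,0],-1],[[0,0,0],[-0.001,0,0],-1]]'
python3 -m inch '[[[0,0,0],[-0.001,0,0],-1],[[0,0,0],[-0.001,0,0],-1],[[0,0,0],[-0.0005,0,0],-1]]'
```

```text
clock: 9.58
eef_pos: [0.5094, 0.1496, 0.0243]
orientation: [-2.152, -2.288, 0.0]
wrist_force: [-1.0, 1.2, -0.7]
gripper_width: 0.0005
finger_force: 0.5
clock: 9.92
eef_pos: [0.5097, 0.1448, 0.0243]
orientation: [-2.152, -2.288, -0.0]
wrist_force: [0.4, 1.2, 0.1]
gripper_width: 0.0005
finger_force: 0.4
clock: 10.17
eef_pos: [0.5098, 0.1422, 0.0243]
orientation: [-2.153, -2.288, 0.0]
wrist_force: [0.2, 0.3, -0.1]
gripper_width: 0.0007
finger_force: 0.5
```

```bash
for i in 1 2 3; do :; done; python3 -m inch '[[[0,0,0],[-0.001,0,0],-1],[[0,0,0],[-0.001,0,0],-1]]'; python3 -m inch '[[[0,0,0],[-0.001,0,0],-1],[[0,0,0],[-0.0005,0,0],-1]]'
```

```text
clock: 10.33
eef_pos: [0.5099, 0.1403, 0.0243]
orientation: [-2.152, -2.288, 0.0]
wrist_force: [0.3, 1.2, -1.0]
gripper_width: 0.0005
finger_force: 0.5
clock: 10.5
eef_pos: [0.51, 0.1386, 0.0243]
orientation: [-2.153, -2.288, 0.0]
wrist_force: [0.1, 1.4, -1.0]
gripper_width: 0.0005
finger_force: 0.5
```

```bash
python3 -m inch '[[[0,0,0],[-0.0007,0,0],-1],[[0,0,0],[-0.0006,0,0],-1]]'; python3 -m inch '[[[0,0,0],[-0.0006,0,0],-1],[[0,0,0],[0,0,0],-1]]'
```

```text
clock: 10.67
eef_pos: [0.5101, 0.1375, 0.0243]
orientation: [-2.153, -2.288, -0.0]
wrist_force: [-0.9, 0.7, -0.6]
gripper_width: 0.0005
finger_force: 0.5
clock: 10.83
eef_pos: [0.5102, 0.1367, 0.0243]
orientation: [2.153, 2.288, -0.0]
wrist_force: [0.1, 0.0, -0.5]
gripper_width: 0.0
finger_force: 0.2
```

```bash
python3 -m inch '[[[0,0,0],[-0.0006,0,0],-1],[[0,0,0],[-0.0006,0,0],-1]]'; python3 -m inch '[[[0,0,0],[-0.0006,0,0],-1],[[0,0,0],[-0.0004,0,0],-1]]'; python3 - <<'E'
from h import *
im,d=read_camera('top'); X=cloud('top',d)
print('top',[(np.round(t['position'],4).tolist(),round(t['p'],2)) for n in ('parallel_a','vise') for t in tip_of('top',n)[:3]])
E
```

```text
clock: 11.0
eef_pos: [0.5102, 0.1358, 0.0243]
orientation: [-2.152, -2.288, -0.0]
wrist_force: [0.1, 1.2, -0.8]
gripper_width: 0.0004
finger_force: 0.5
clock: 11.17
eef_pos: [0.5103, 0.1353, 0.0244]
orientation: [-2.152, -2.288, -0.001]
wrist_force: [-0.5, 2.7, -0.9]
gripper_width: 0.0005
finger_force: 1.7
top [([0.5427, 0.0525, -0.0018], 0.56)]
```

```bash
python3 -m inch '[[[0,0,0],[-0.0004,0,0],-1],[[0,0,0],[0,0,0],-1]]';python3 -m inch '[[[0,0,0],[-0.0004,0,0],-1],[[0,0,0],[0,0,0],-1]]'
```

```text
clock: 11.48
eef_pos: [0.5103, 0.1352, 0.0244]
orientation: [-2.152, -2.289, -0.001]
wrist_force: [-0.2, 4.1, -0.9]
gripper_width: 0.0004
finger_force: 2.4
clock: 11.65
eef_pos: [0.5104, 0.1352, 0.0244]
orientation: [-2.151, -2.289, -0.002]
wrist_force: [-0.2, 5.6, -0.7]
gripper_width: 0.0006
finger_force: 2.9
```

The force rises to 5.6 N with no further motion, so the bar is home against its stop. I'll back off, verify, and head for the drift.

```bash
python3 -m inch '[[[0,0,0],[0.01,0,0],-1],[[0,0,0],[0.03,0,0],-1],[[0,0,0],[0,0,-0.04],-1],[[0,0,0],[0,0,-0.04],-1],[[0,0,0],[0,0,-0.04],-1],[[0,0,0],[0,0,-0.04],-1],[[0,0,0],[0,0,-0.04],-1],[[0,0,0],[-0.02,0,-0.03],-1],[[0,0,0],[-0.03,0,0],-1],[[0,0,0],[0,0,0],-1],[[0,0,0],[0,0,0],-1]]'
python3 - <<'E'
from h import *
im,d=read_camera('wrist'); cv2.imwrite('pics/w4.png',im); X=cloud('wrist',d); np.savez('w4.npz',X=X,im=im)
o=get_obs(); t=o['eef_pos']; print(t,(p:=camera_params('wrist'))['eye'])
m=(abs(X[...,2]-.044)<.004)&(X[...,1]>.109)&(X[...,1]<.17)
for lo,hi in ((.49,.53),(.55,.59)):
    P=X[m&(X[...,0]>lo)&(X[...,0]<hi)]; print(len(P),np.percentile(P[:,1],[50,95,99,100]),P[:,0].mean())
# boss: points >4mm above blank
m=(X[...,2]>.0812)&(X[...,2]<.09)&(abs(X[...,0]-.545)<.03)&(abs(X[...,1]-.05)<.03); P=X[m]; print(len(P),P.mean(0),P.min(0),P.max(0))
print([(np.round(t['position'],4).tolist(),round(t['p'],2)) for n in ('parallel_a','boss_top') for t in tip_of('wrist',n)[:3]])
E
```

```text
clock: 12.57
eef_pos: [0.5113, 0.1211, 0.2549]
orientation: [2.157, 2.282, -0.0]
wrist_force: [-0.2, 0.4, -0.9]
gripper_width: 0.0004
finger_force: 0.0
[0.51071877 0.12283145 0.25417555] [0.50769525 0.20498834 0.41784304]
150 [0.11869466 0.12650529 0.12722292 0.12742845] 0.5097708447794986
207 [0.11885956 0.13028258 0.13139927 0.13152066] 0.5722838242630843
120 [0.54418857 0.05518788 0.08215383] [0.53638437 0.04808678 0.08120197] [0.55126781 0.06389213 0.08413658]
[([0.5483, 0.0515, -0.0035], 0.67), ([0.7179, -0.1498, -0.0008], 0.52), ([0.5463, 0.0509, 0.0828], 0.69), ([0.546, 0.0508, 0.0483], 0.23)]
```

```bash
python3 -m inch '[[[0,0,0],[-0.0364,-0.0073,0],0],[[0,0,0],[-0.0364,-0.0073,0],0],[[0,0,0],[-0.0364,-0.0073,0],0],[[0,0,0],[-0.0364,-0.0073,0],0],[[0,0,0],[-0.0364,-0.0073,0],0],[[0,0,0],[-0.0364,-0.0073,0],0],[[0,0,0],[-0.0364,-0.0073,0],0],[[0,0,0],[-0.0364,-0.0073,0],0],[[0,0,0],[-0.0364,-0.0073,0],0],[[0,0,0],[-0.0364,-0.0073,0],0],[[0,0,0],[-0.0364,-0.0073,0],0],[[0,0,0],[-0.0364,-0.0073,0],0]]'
python3 -m inch '[[[0,0,0],[0,0,0],0],[[0,0,0],[0,0,0],0],[[0,0,0],[0,0,0],0]]'
python3 - <<'E'
from h import *
o=get_obs(); im,d=read_camera('wrist'); cv2.imwrite('pics/w5.png',im); X=cloud('wrist',d)
print(o['eef_pos'],o['orientation'])
print([(np.round(t['position'],4).tolist(),round(t['p'],2)) for t in tip_of('wrist','drift_center')[:3]])
m=(abs(X[...,0]-.449)<.03)&(abs(X[...,1]+.251)<.03)
for a,b in ((.075,.09),(.033,.07),(.008,.03)):
    P=X[m&(X[...,2]>a)&(X[...,2]<b)]
    if len(P): print(a,len(P),P.mean(0),P.min(0),P.max(0))
# open finger tips (height vs eef)
for u in (250,270,285,360,375,390):
    c=[(v,((X[v,u]-o['eef_pos'])*1e3).round(0).tolist()) for v in range(240,330,2) if 0<X[v,u,2]-.1]; print(u,c[:2])
E
```

```text
clock: 13.72
eef_pos: [0.4501, -0.3179, 0.2535]
orientation: [-2.149, -2.289, 0.001]
wrist_force: [-0.2, 0.9, -0.6]
gripper_width: 0.046
finger_force: 0.0
clock: 13.97
eef_pos: [0.4504, -0.3161, 0.2533]
orientation: [-2.15, -2.288, 0.0]
wrist_force: [0.9, 1.2, -0.0]
gripper_width: 0.046
finger_force: 0.0
[ 0.45042129 -0.31610634  0.25325424] [-2.15012268e+00 -2.28755512e+00  3.27541849e-04]
[([0.4476, -0.2469, 0.0419], 0.9)]
0.075 361 [ 0.44723422 -0.24808999  0.08013396] [ 0.43711328 -0.25760204  0.07500063] [ 0.45710574 -0.23832357  0.08204526]
0.033 4 [ 0.44776193 -0.23809775  0.04236596] [ 0.4456891  -0.23865826  0.04180721] [ 0.45089387 -0.2378497   0.04344034]
0.008 51 [ 0.44714322 -0.24420886  0.0290215 ] [ 0.4342884  -0.262046    0.01064405] [ 0.46038519 -0.2347859   0.02999769]
250 [(258, [-3.0, 82.0, 164.0]), (286, [-32.0, 10.0, 14.0])]
270 [(282, [-23.0, 10.0, 7.0]), (284, [-23.0, 10.0, 9.0])]
285 []
360 []
375 [(280, [28.0, 14.0, 7.0]), (282, [27.0, 15.0, 10.0])]
390 [(286, [34.0, 14.0, 14.0]), (288, [33.0, 15.0, 16.0])]
```

View pics/w5.png

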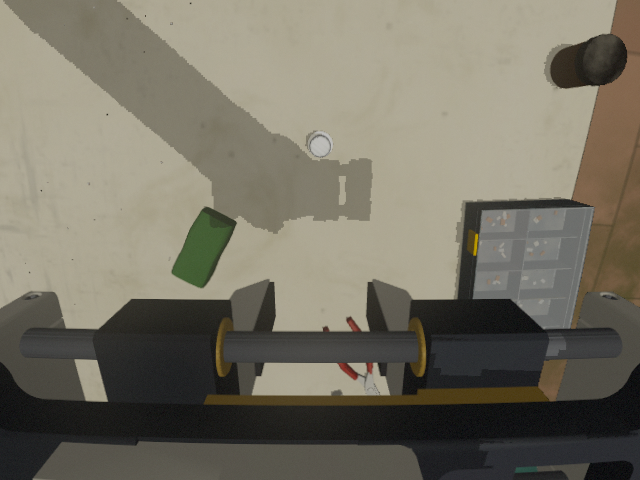

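The drift's handle top shows at (320,145), which gives an axis of about (0.447,−0.249). I'll move over it, descend and grip the handle.

```bash
python3 -m inch '[[[0,0,0],[0.0333,0,0],0],[[0,0,0],[0.0333,0,0],0],[[0,0,0],[0,0,0.035],0],[[0,0,0],[0,0,0.035],0],[[0,0,0],[0,0,0.035],0],[[0,0,0],[0,0,0.01],0],[[0,0,0],[0,0,0],0],[[0,0,0],[0,0,0],0]]'
```

```text
clock: 14.73
eef_pos: [0.4466, -0.2504, 0.1399]
orientation: [-2.151, -2.289, 0.0]
wrist_force: [0.3, -0.4, 0.2]
gripper_width: 0.046
finger_force: 0.0
```

```bash
python3 -m inch '[[[0,0,0],[0,0,0.03],0],[[0,0,0],[0,0,0.03],0],[[0,0,0],[0,0,0.025],0],[[0,0,0],[0,0,0.014],0],[[0,0,0],[0,0,0.003],0],[[0,0,0],[0,0,0],0],[[0,0,0],[0,0,0],0]]'
```

```text
clock: 15.32
eef_pos: [0.4478, -0.2518, 0.0392]
orientation: [2.151, 2.286, 0.002]
wrist_force: [0.5, 0.7, -0.8]
gripper_width: 0.0459
finger_force: 0.0
```

```bash
python3 -m inch '[[[0,0,0],[0.002,0,0.001],0],[[0,0,0],[0,0,0],-1],[[0,0,0],[0,0,0],-1],[[0,0,0],[0,0,0],-1],[[0,0,0],[0,0,0],-1],[[0,0,0],[0,0,0],-1],[[0,0,0],[0,0,0],-1],[[0,0,0],[0,0,0],-1],[[0,0,0],[0,0,0],-1]]'
```

```text
clock: 16.07
eef_pos: [0.4462, -0.249, 0.0365]
orientation: [2.153, 2.288, 0.0]
wrist_force: [-0.1, 1.6, 3.5]
gripper_width: 0.0196
finger_force: 30.0
```

Gripped at 19.6 mm. I'll lift it and carry it over the boss.

```bash
python3 -m inch '[[[0,0,0],[0,0,-0.01],-1],[[0,0,0],[0,0,-0.03],-1],[[0,0,0],[0,0,-0.04],-1],[[0,0,0],[0,0,-0.04],-1],[[0,0,0],[0,0,-0.01],-1],[[0,0,0],[0,0,0],-1]]'
python3 -m inch '[[[0,0,0],[0.0328,0.0128,0],-1],[[0,0,0],[0.0328,0.0128,0],-1],[[0,0,0],[0.0328,0.0128,0],-1],[[0,0,0],[0.0328,0.0128,0],-1],[[0,0,0],[0.0328,0.0128,0],-1],[[0,0,0],[0.0328,0.0128,0],-1],[[0,0,0],[0.0328,0.0128,0],-1],[[0,0,0],[0.0328,0.0128,0],-1],[[0,0,0],[0.0328,0.0128,0],-1],[[0,0,0],[0,0,0],-1],[[0,0,0],[0,0,0],-1]]'
python3 - <<'E'
from h import *
for c in ('wrist','scene','top'):
    o=get_obs(); im,d=read_camera(c); cv2.imwrite(f'pics/{c}6.png',im); X=cloud(c,d); np.savez(f'{c}6.npz',X=X)
    for n in ('drift_center','boss_top','vise','parallel_a'): print(c,n,[(np.round(t['position'],4).tolist(),round(t['p'],2)) for t in tip_of(c,n)[:2]])
print(o['eef_pos'],o['wrist_force'],o['ft_torque'],o['clock'])
s=cv2.imread('pics/scene6.png')[160:270,270:400]; t=cv2.imread('pics/wrist6.png')[200:400,200:440]
cv2.imwrite('pics/c6.png',np.hstack([cv2.resize(s,(400,340)),cv2.resize(t,(400,340))]))
E
```

```text
clock: 16.57
eef_pos: [0.4483, -0.2502, 0.1701]
orientation: [2.148, 2.283, 0.005]
wrist_force: [-0.0, -0.7, -2.1]
gripper_width: 0.0193
finger_force: 30.0
clock: 17.48
eef_pos: [0.5416, 0.0557, 0.164]
orientation: [-2.144, -2.292, 0.004]
wrist_force: [0.0, -1.3, -0.9]
gripper_width: 0.0196
finger_force: 30.0
wrist drift_center [([0.5446, 0.0553, 0.169], 0.94)]
wrist boss_top [([0.5463, 0.0531, 0.0845], 0.57)]
wrist vise [([0.5473, 0.0499, -0.0027], 0.56)]
wrist parallel_a []
scene drift_center [([0.5451, 0.0521, 0.1676], 0.5)]
scene boss_top [([0.5409, 0.049, 0.0834], 0.58)]
scene vise [([0.5404, 0.0525, 0.0013], 0.82)]
scene parallel_a []
top drift_center [([0.5444, 0.0529, 0.0], 0.55)]
top boss_top [([0.544, 0.056, 0.0821], 0.73)]
top vise [([0.542, 0.052, -0.0009], 0.76)]
top parallel_a []
[0.54294275 0.05215684 0.16643285] [ 0.25482491  0.98470297 -0.60330495] [-0.07387906  0.10058515 -0.00695548] 17.9833
```

View pics/c6.png

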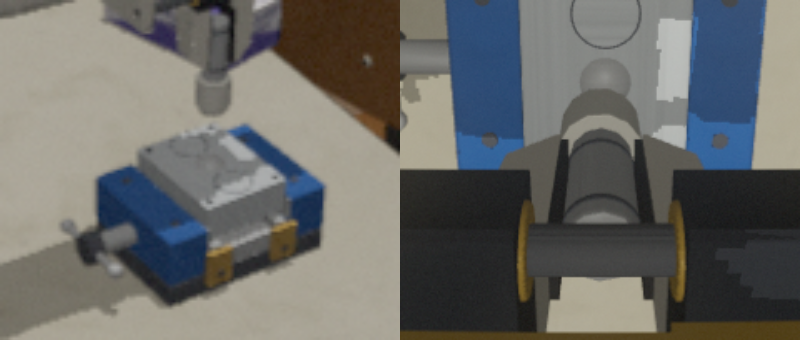

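The left half shows the drift hanging upright above the blank. The right half shows the boss just ahead of the foot, at (605,75) in the composite. I'll compare foot and boss in the same cloud.

```bash
python3 - <<'E'
from h import *
X=np.load('wrist6.npz')['X']; e=np.array([.5429,.0522])
near=(abs(X[...,0]-.545)<.03)&(abs(X[...,1]-.052)<.045)
B=X[near&(X[...,2]>.0812)&(X[...,2]<.095)&(abs(X[...,0]-.545)<.02)]; print('boss',len(B),B.min(0),B.max(0))
for a in np.arange(.122,.165,.004):
    P=X[near&(X[...,2]>a)&(X[...,2]<a+.004)&(abs(X[...,0]-.545)<.016)]
    if len(P)>5: print(a.round(3),len(P),P[:,0].min().round(4),P[:,0].max().round(4),P[:,1].max().round(4))
v,u=np.where(near&(X[...,2]>.0795)&(X[...,2]<.095)); print(u.min(),u.max(),v.min(),v.max())
for r in range(234,256,3): print(r,[round(z*1e3,1) for z in X[r,300:345:4,2]], X[r,320,1].round(4))
E
```

```text
boss 284 [0.52763144 0.04592654 0.0812022 ] [0.55828421 0.09522275 0.08499036]
0.13 6 0.5411 0.5546 0.0664
0.134 78 0.5293 0.5545 0.067
0.138 115 0.529 0.5557 0.0668
0.142 103 0.5292 0.5546 0.067
0.146 121 0.5291 0.5557 0.0672
0.15 120 0.5293 0.5548 0.0669
0.154 374 0.5295 0.5551 0.067
0.158 257 0.5302 0.5544 0.0667
0.162 109 0.5328 0.5518 0.0632
283 369 184 283
234 [np.float64(78.9), np.float64(78.7), np.float64(78.0), np.float64(80.3), np.float64(78.4), np.float64(80.3), np.float64(79.7), np.float64(79.0), np.float64(79.9), np.float64(79.3), np.float64(79.1), np.float64(79.9)] 0.0612
237 [np.float64(77.5), np.float64(78.7), np.float64(78.3), np.float64(78.4), np.float64(79.3), np.float64(81.3), np.float64(80.5), np.float64(80.6), np.float64(79.9), np.float64(79.1), np.float64(79.3), np.float64(79.5)] 0.0591
240 [np.float64(78.8), np.float64(78.7), np.float64(78.1), np.float64(80.1), np.float64(80.3), np.float64(80.9), np.float64(83.1), np.float64(81.2), np.float64(80.7), np.float64(78.5), np.float64(79.3), np.float64(78.9)] 0.0567
243 [np.float64(78.9), np.float64(78.2), np.float64
[... 395 characters left out ...]
)] 0.053
249 [np.float64(79.0), np.float64(77.5), np.float64(79.7), np.float64(81.9), np.float64(83.7), np.float64(83.5), np.float64(83.6), np.float64(83.6), np.float64(82.7), np.float64(80.0), np.float64(78.2), np.float64(80.0)] 0.0506
252 [np.float64(78.8), np.float64(77.6), np.float64(79.6), np.float64(80.9), np.float64(82.7), np.float64(133.9), np.float64(135.7), np.float64(84.2), np.float64(82.4), np.float64(79.7), np.float64(79.1), np.float64(78.5)] 0.0662
255 [np.float64(77.1), np.float64(79.1), np.float64(78.6), np.float64(138.6), np.float64(137.9), np.float64(139.7), np.float64(139.6), np.float64(136.9), np.float64(133.5), np.float64(78.7), np.float64(77.8), np.float64(80.0)] 0.0665
```

```bash
python3 -m inch '[[[0,0,0],[0,0,0],-1],[[0,0,0],[0,0,0],-1],[[0,0,0],[0,0,0],-1],[[0,0,0],[0,0,0],-1]]'
python3 - <<'E'
from h import *
o=get_obs(); im,d=read_camera('wrist'); o2=get_obs(); print(o['eef_pos'],o2['eef_pos'],o2['wrist_force'])
X=cloud('wrist',d); np.savez('w7.npz',X=X,im=im)
F=X[(X[...,2]>.135)&(X[...,2]<.157)&(abs(X[...,0]-.544)<.02)&(abs(X[...,1]-.055)<.02)]
print('foot',F[:,0].min(),F[:,0].max(),F[:,1].max())
# orthophoto at z=.080: 0.25mm/px, x right, y up
p=camera_params('wrist'); f=240/np.tan(np.radians(p['fovy'])/2); K=np.array([[f,0,p['cx']],[0,f,p['cy']],[0,0,1]])
gx,gy=np.meshgrid(np.arange(.505,.585,.00025),np.arange(.115,.035,-.00025)); G=np.stack([gx,gy,np.full_like(gx,.0805)],-1).reshape(-1,3)
Ri=R.from_rotvec(p['rotation']).inv(); rv=Ri.as_rotvec(); t=-Ri.apply(p['eye'])
uv,_=cv2.projectPoints(G,rv,t,K,np.array([p['k1'],0,0,0.])); uv=uv.reshape(*gx.shape,2).astype(np.float32)
w=cv2.remap(im,uv[...,0],uv[...,1],cv2.INTER_CUBIC); w=cv2.convertScaleAbs(w,alpha=1.3)
for k in range(0,320,40): cv2.putText(w,str(int(115-k/4)),(0,k+10),0,.35,(0,0,255)); cv2.putText(w,str(int(505+k/4)),(k,318),0,.35,(0,0,255))
cv2.imwrite('pics/ortho.png',cv2.resize(w,(600,600)))
E
```

```text
clock: 18.57
eef_pos: [0.5429, 0.0528, 0.1663]
orientation: [-2.152, -2.288, 0.0]
wrist_force: [0.3, 0.3, -1.2]
gripper_width: 0.0193
finger_force: 30.0
[0.54293768 0.0527875  0.16630263] [0.54296106 0.05280381 0.16631951] [-0.431197   -0.55405845 -1.82803164]
foot 0.5306776054544013 0.5572528028509153 0.06671142745370855
```

View pics/ortho.png

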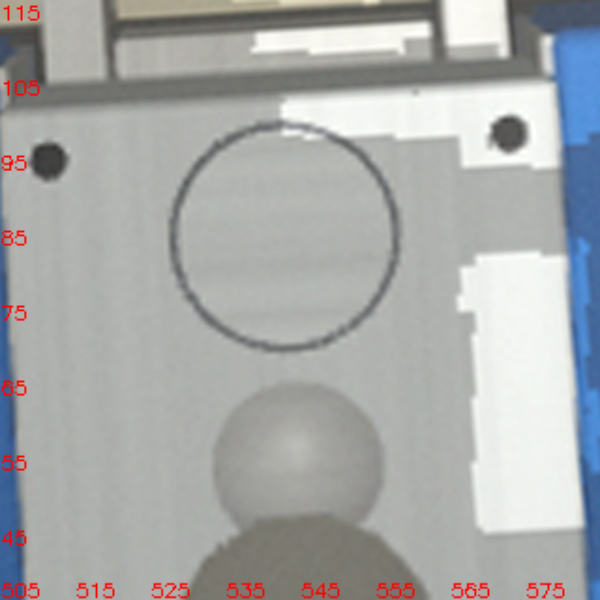

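The rectified view shows the boss circle centred at about (298,467), which is (0.5447, 0.0527). The foot axis is at (0.544, 0.0527), so they line up. I'll descend and press in small steps.

```bash
python3 -m inch '[[[0,0,0],[0,0.0007,0.015],-1],[[0,0,0],[0,0,0.015],-1],[[0,0,0],[0,0,0.008],-1],[[0,0,0],[0,0,0.002],-1],[[0,0,0],[0,0,0.001],-1],[[0,0,0],[0,0,0],-1],[[0,0,0],[0,0,0],-1]]'; python3 -m inch '[[[0,0,0],[0,0,0.001],-1],[[0,0,0],[0,0,0.001],-1],[[0,0,0],[0,0,0],-1]]'; python3 -m inch '[[[0,0,0],[0,0,0.001],-1],[[0,0,0],[0,0,0.001],-1],[[0,0,0],[0,0,0],-1]]'
```

```text
clock: 19.2
eef_pos: [0.5442, 0.0529, 0.126]
orientation: [2.152, 2.288, 0.001]
wrist_force: [0.0, 0.1, -1.8]
gripper_width: 0.0199
finger_force: 30.0
clock: 19.45
eef_pos: [0.5438, 0.0528, 0.1235]
orientation: [2.152, 2.288, 0.001]
wrist_force: [0.1, 0.5, -0.8]
gripper_width: 0.0196
finger_force: 30.0
clock: 19.7
eef_pos: [0.5435, 0.0528, 0.1211]
orientation: [-2.152, -2.288, 0.0]
wrist_force: [-0.6, -0.0, -1.8]
gripper_width: 0.0195
finger_force: 30.0
```

```bash
python3 -m inch '[[[0,0,0],[0,0,0.0005],-1],[[0,0,0],[0,0,0.0005],-1],[[0,0,0],[0,0,0],-1]]'; python3 -m inch '[[[0,0,0],[0,0,0.0005],-1],[[0,0,0],[0,0,0.0005],-1],[[0,0,0],[0,0,0],-1]]';  python3 -m inch '[[[0,0,0],[0,0,0.0005],-1],[[0,0,0],[0,0,0.0005],-1],[[0,0,0],[0,0,0],-1]]'; python3 -m inch '[[[0,0,0],[0,0,0.0005],-1],[[0,0,0],[0,0,0.0005],-1],[[0,0,0],[0,0,0],-1]]' 
```

```text
clock: 19.95
eef_pos: [0.5436, 0.0528, 0.1202]
orientation: [-2.153, -2.288, 0.0]
wrist_force: [-0.2, 0.1, -2.0]
gripper_width: 0.0193
finger_force: 30.0
clock: 20.2
eef_pos: [0.5438, 0.0528, 0.1196]
orientation: [2.153, 2.288, 0.0]
wrist_force: [-0.8, -0.0, 2.1]
gripper_width: 0.0191
finger_force: 30.0
clock: 20.45
eef_pos: [0.5439, 0.0528, 0.1185]
orientation: [2.152, 2.288, 0.001]
wrist_force: [-1.0, -0.4, 3.4]
gripper_width: 0.0192
finger_force: 30.0
clock: 20.7
eef_pos: [0.5439, 0.0528, 0.1172]
orientation: [2.152, 2.288, 0.0]
wrist_force: [0.2, -0.2, 2.6]
gripper_width: 0.0196
finger_force: 30.0
```

```bash
python3 -m inch '[[[0,0,0],[0,0,0.0005],-1],[[0,0,0],[0,0,0.0005],-1],[[0,0,0],[0,0,0],-1]]'; python3 -m inch '[[[0,0,0],[0,0,0.0005],-1],[[0,0,0],[0,0,0.0005],-1],[[0,0,0],[0,0,0],-1]]'
```

```text
clock: 20.95
eef_pos: [0.5439, 0.0528, 0.1162]
orientation: [2.152, 2.288, 0.001]
wrist_force: [0.7, -0.1, 2.9]
gripper_width: 0.02
finger_force: 30.0
clock: 21.2
eef_pos: [0.5438, 0.0528, 0.1152]
orientation: [2.152, 2.288, 0.0]
wrist_force: [0.2, 1.0, 2.4]
gripper_width: 0.0196
finger_force: 30.0
```

```bash
python3 -m inch '[[[0,0,0],[0,0,0.0005],-1],[[0,0,0],[0,0,0.0005],-1],[[0,0,0],[0,0,0],-1]]'; python3 -m inch '[[[0,0,0],[0,0,0.0005],-1],[[0,0,0],[0,0,0],-1]]'
```

```text
clock: 21.45
eef_pos: [0.5439, 0.0528, 0.1147]
orientation: [2.153, 2.288, 0.001]
wrist_force: [-1.1, -0.1, 6.6]
gripper_width: 0.0195
finger_force: 30.0
clock: 21.62
eef_pos: [0.544, 0.0528, 0.1146]
orientation: [2.153, 2.288, 0.001]
wrist_force: [-1.9, -0.5, 9.1]
gripper_width: 0.0196
finger_force: 30.0
```

```bash
python3 -m inch '[[[0,0,0],[0,0,0.0004],-1],[[0,0,0],[0,0,0],-1]]'; python3 -m inch '[[[0,0,0],[0,0,0.0004],-1],[[0,0,0],[0,0,0],-1]]'
```

```text
clock: 21.78
eef_pos: [0.544, 0.0529, 0.1145]
orientation: [2.153, 2.288, 0.001]
wrist_force: [-2.8, -0.1, 12.2]
gripper_width: 0.0193
finger_force: 30.0
clock: 21.95
eef_pos: [0.5441, 0.0528, 0.1144]
orientation: [2.153, 2.288, 0.001]
wrist_force: [-3.5, -0.8, 14.8]
gripper_width: 0.0193
finger_force: 30.0
```

```bash
python3 -m inch '[[[0,0,0],[0,0,0.0004],-1],[[0,0,0],[0,0,0],-1],[[0,0,0],[0,0,0],-1]]';  python3 -m inch '[[[0,0,0],[0,0,0],-1],[[0,0,0],[0,0,0],-1],[[0,0,0],[0,0,0],-1]]'
```

```text
clock: 22.2
eef_pos: [0.5441, 0.0528, 0.1144]
orientation: [2.153, 2.288, 0.002]
wrist_force: [-3.5, -1.4, 17.3]
gripper_width: 0.0192
finger_force: 30.0
clock: 22.45
eef_pos: [0.5441, 0.0529, 0.1144]
orientation: [2.153, 2.288, 0.002]
wrist_force: [-4.1, -0.9, 18.3]
gripper_width: 0.0193
finger_force: 30.0
```

Contact is about 19.5 N and solid. I'll lift off, check the blank, and carry the drift back to its old spot.

```bash
python3 -m inch '[[[0,0,0],[0,0,-0.003],-1],[[0,0,0],[0,0,-0.01],-1],[[0,0,0],[0,0,-0.035],-1],[[0,0,0],[0,0,-0.01],-1],[[0,0,0],[0,0,0],-1],[[0,0,0],[0,0,0],-1],[[0,0,0],[0,0,0],-1]]'
python3 - <<'E'
from h import *
print(get_obs()['eef_pos'])
im,d=read_camera('wrist');X=cloud('wrist',d)
m=(abs(X[...,2]-.075)<.008)&(X[...,0]>.508)&(X[...,0]<.578)&(X[...,1]>.068)&(X[...,1]<.098)
P=X[m]; A=np.c_[P[:,0]-.545,P[:,1]-.08,np.ones(len(P))]; print(np.linalg.lstsq(A,P[:,2],rcond=None)[0],len(P))
m=(abs(X[...,2]-.063)<.003)&(X[...,1]>.06)&(X[...,1]<.1); print('jaw z',np.median(X[m][:,2]))
W=np.load('w7.npz')['X'];P=W[(abs(W[...,2]-.077)<.008)&(W[...,0]>.508)&(W[...,0]<.578)&(W[...,1]>.068)&(W[...,1]<.098)]; A=np.c_[P[:,0]-.545,P[:,1]-.08,np.ones(len(P))]; print('before',np.linalg.lstsq(A,P[:,2],rcond=None)[0])
m=(abs(W[...,2]-.063)<.003)&(W[...,1]>.06)&(W[...,1]<.1); print('jaw z',np.median(W[m][:,2]))
m=(abs(X[...,2]-.044)<.004)&(X[...,1]>.109)&(X[...,1]<.17)
for lo,hi in ((.49,.53),(.55,.59)):
    P=X[m&(X[...,0]>lo)&(X[...,0]<hi)]; print(len(P),np.percentile(P[:,1],[95,99,100]))
E
```

```text
clock: 23.03
eef_pos: [0.5426, 0.0528, 0.1693]
orientation: [-2.151, -2.287, 0.003]
wrist_force: [-0.5, 0.3, -2.1]
gripper_width: 0.0192
finger_force: 30.0
[0.54258606 0.05281549 0.16934468]
[-0.00183233  0.00075139  0.07360689] 3670
jaw z 0.062427215610422276
before [0.0071373  0.00315593 0.07887647]
jaw z 0.06272332449385937
274 [0.12487806 0.12554082 0.12566047]
340 [0.12840695 0.1292437  0.12942669]
```

The blank now sits 11.2 mm above the jaws (nominal 11) and level, with both bars still home.

```bash
python3 -m inch '[[[0,0,0],[-0.033,-0.0125,0],-1],[[0,0,0],[-0.033,-0.0125,0],-1],[[0,0,0],[-0.033,-0.0125,0],-1],[[0,0,0],[-0.033,-0.0125,0],-1],[[0,0,0],[-0.033,-0.0125,0],-1],[[0,0,0],[-0.033,-0.0125,0],-1],[[0,0,0],[-0.033,-0.0125,0],-1],[[0,0,0],[-0.033,-0.0125,0],-1],[[0,0,0],[-0.033,-0.0125,0],-1],[[0,0,0],[0,0,0],-1],[[0,0,0],[0,0,0],-1],[[0,0,0],[0,0,0],-1]]'
python3 -m inch '[[[0,0,0],[0,0,0.03],-1],[[0,0,0],[0,0,0.035],-1],[[0,0,0],[0,0,0.03],-1],[[0,0,0],[0,0,0.02],-1],[[0,0,0],[0,0,0.006],-1],[[0,0,0],[0,0,0],-1],[[0,0,0],[0,0,0],-1],[[0,0,0],[0,0,0],-1]]'
```

```text
clock: 24.08
eef_pos: [0.4488, -0.2498, 0.1695]
orientation: [-2.152, -2.286, 0.001]
wrist_force: [1.2, 0.9, -1.6]
gripper_width: 0.0195
finger_force: 30.0
clock: 24.75
eef_pos: [0.4509, -0.2506, 0.0509]
orientation: [2.15, 2.288, 0.002]
wrist_force: [0.8, -0.1, -1.1]
gripper_width: 0.0193
finger_force: 30.0
```

```bash
python3 -m inch '[[[0,0,0],[0,0,0.008],-1],[[0,0,0],[0,0,0.003],-1],[[0,0,0],[0,0,0.001],-1],[[0,0,0],[0,0,0],-1]]'; python3 -m inch '[[[0,0,0],[0,0,0.001],-1],[[0,0,0],[0,0,0.0005],-1],[[0,0,0],[0,0,0],-1]]'; python3 -m inch '[[[0,0,0],[0,0,0.0005],-1],[[0,0,0],[0,0,0.0003],-1],[[0,0,0],[0,0,0],-1]]'
```

```text
clock: 25.08
eef_pos: [0.4494, -0.2504, 0.0375]
orientation: [-2.153, -2.288, -0.0]
wrist_force: [-0.3, 0.5, -1.4]
gripper_width: 0.0197
finger_force: 30.0
clock: 25.33
eef_pos: [0.4497, -0.2507, 0.0365]
orientation: [2.153, 2.288, 0.001]
wrist_force: [-1.7, 0.8, 3.2]
gripper_width: 0.0191
finger_force: 30.0
clock: 25.58
eef_pos: [0.4498, -0.2508, 0.0365]
orientation: [2.153, 2.288, 0.001]
wrist_force: [-3.2, 2.1, 12.1]
gripper_width: 0.0195
finger_force: 30.0
```

```bash
python3 -m inch '[[[0,0,0],[0,0,-0.0015],-1],[[0,0,0],[0,0,0],-1],[[0,0,0],[0,0,0],-0.4],[[0,0,0],[0,0,0],-0.2],[[0,0,0],[0,0,0],0],[[0,0,0],[0,0,0],0],[[0,0,0],[0,0,0],0],[[0,0,0],[0,0,0],0]]'
python3 -m inch '[[[0,0,0],[0,0,-0.005],0],[[0,0,0],[0,0,-0.02],0],[[0,0,0],[0,0,-0.035],0],[[0,0,0],[0,0,-0.04],0],[[0,0,0],[0,0,-0.04],0],[[0,0,0],[0,0,-0.04],0],[[0,0,0],[-0.035,0,-0.02],0],[[0,0,0],[-0.035,0,0],0],[[0,0,0],[0,0,0],0],[[0,0,0],[0,0,0],0],[[0,0,0],[0,0,0],0]]'
python3 - <<'E'
from h import *
o=get_obs(); im,d=read_camera('wrist'); X=cloud('wrist',d)
print(o['eef_pos'],[(np.round(t['position'],4).tolist(),round(t['p'],2)) for t in tip_of('wrist','drift_center')[:3]])
m=(abs(X[...,0]-.449)<.03)&(abs(X[...,1]+.25)<.03)
P=X[m&(X[...,2]>.07)&(X[...,2]<.095)]; print(len(P),P.mean(0),P.max(0))
P=X[m&(X[...,2]>.01)&(X[...,2]<.033)]; print(len(P),P.min(0),P.max(0))
im,d=read_camera('top');read_camera('scene')
for c in ('top','scene'):
  for n in ('vise','drift_center','parallel_a','boss_top','frame_havana','pot_oil','compound_green'): print(c,n,[(np.round(t['position'],4).tolist(),round(t['p'],2)) for t in tip_of(c,n)[:1]])
E
```

```text
clock: 26.25
eef_pos: [0.4494, -0.2505, 0.0367]
orientation: [-2.152, -2.288, 0.0]
wrist_force: [-0.2, -0.7, -0.4]
gripper_width: 0.0453
finger_force: 0.0
clock: 27.17
eef_pos: [0.4532, -0.3197, 0.2364]
orientation: [-2.152, -2.286, -0.0]
wrist_force: [0.3, 0.9, -0.2]
gripper_width: 0.0458
finger_force: 0.0
[ 0.45320868 -0.31972398  0.23635223] [([0.4532, -0.2511, 0.0434], 0.77)]
418 [ 0.45136981 -0.24944862  0.07950544] [ 0.46108778 -0.23979192  0.08185529]
169 [ 0.43775462 -0.26341069  0.02766631] [ 0.46537702 -0.23623676  0.03185247]
top vise [([0.5444, 0.0528, 0.0015], 0.62)]
top drift_center [([0.4516, -0.2533, 0.0428], 0.58)]
top parallel_a []
top boss_top [([0.5446, 0.053, 0.0806], 0.92)]
top frame_havana [([0.3564, 0.3552, -0.001], 0.75)]
top pot_oil [([0.719, -0.1463, -0.0012], 0.51)]
top compound_green []
scene vise [([0.5399, 0.0493, 0.0015], 0.88)]
scene drift_center [([0.4511, -0.2513, 0.04], 0.83)]
scene parallel_a []
scene boss_top [([0.5447, 0.0505, 0.0785], 0.57)]
scene frame_havana [([0.3559, 0.3657, -0.0018], 0.82)]
scene pot_oil [([0.714, -0.1452, 0.0012], 0.81)]
scene compound_green [([0.314, -0.3765, -0.0029], 0.85)]
```

The drift stands upright, with its top centred over its foot. The vise parts are home and the bystanders haven't moved, so I'm handing in.

```bash
python3 -c "
from station import *
print(job_done())"
```

```text
the job is handed in; nothing more can be done
None
```

I handed the job in at about 27 s of the 72 s allowed, and no verdict came back: the parallel is home on its end stop, the blank was pressed level onto both parallels with about 19.5 N, and the drift stands upright on the bench about 0.3 m from the vise.

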